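# Set a bar up on bearers for sanding

### The arm

A 6-joint arm with a two-finger parallel gripper is mounted at the origin on a cart in front of the work surface, level with it; the furniture and walls round the work are solid. World frame = base frame: x ahead of the robot, y to its left, z up, the work surface at z = 0. Lengths are in mm, angles in rad, forces in N, time in s.
With the tool pointing down it reaches from about 350 to 725 mm from the base axis. Payload 6 kg.
Tool frame: the origin (TCP) lies midway between the tips of the shut fingers; the grasp point (between the pads) lies 19 mm behind it (manip.pinch_z is the z of the grasp point in the tool frame, in mm); z points along the fingers, y is the line along which they close (so a half turn about z gives the same grasp; the last joint's range is limited). The gripper opens to 85 mm and grips with 20 to 120 N. Pads are 22 mm wide; open, the fingers measure 114 mm over their backs; the gripper's body (76 mm by 85 mm) begins 54 mm behind the grasp point. The pads swing forward as they close: fully open they stand 13 mm farther back than shut.
Start: joints at [1.617, 0.04, 0.085, 0, -1.615, -0.334], TCP at [170.28, 575.307, 231.261] pointing down, gripper open.
Joint ranges: [-2.56, 2.56], [-1.29, 2.01], [-1.08, 1.49], [-3.29, 1.98], [-2.81, -0.18], [-2.99, 2.99]. Speed limits (rad/s): [2.57, 2.57, 3.01, 3.14, 3.14, 3.14].

### API

Orientations are given as a unit quaternion [x, y, z, w].
In Python, from bench import manip gives the robot as it stands. The module is installed in compiled form; this text tells all that it offers.
- The arm moves only by the shell command python3 -m inch 'ROWS' [FORCE]. ROWS is a JSON list of rows, 1 to 12 of them, each of 7 numbers: the finger opening in mm, then dx, dy, dz in mm, then a rotation vector rx, ry, rz in rad; each row is the pose to reach, as a shift and turn from the pose commanded when the command began, along the tool's axes at that moment; what a row does not reach only later rows make up. A row lasts 1/12 s, in which the tool goes at most 41.7 mm and 0.125 rad, less where a joint would pass 70% of its speed; a pose out of reach is approached as far as the arm can. The fingers move at their own pace and stop on an object; FORCE is the grip in N (left out, the last holds). Time passes only in rows, so rows that do not move let the fingers close. It prints the time, the measured TCP pose, the force, the opening and the grip force at its end.
- manip.observe(): the state, without advancing time (a new reading comes with each control period).
- manip.get_image(name): name is "side" or "top"; returns the picture (420x560x3 uint8, blue, green, red); there is no depth.
- manip.camera_params(name): a dict with "fx", "fy", "cx", "cy" (pixels), "dist" ([k1, k2, p1, p2, k3] as OpenCV has them; the pictures are not rectified), "rvec" (rotation vector, rad) and "tvec" (3), from world to camera coordinates, as OpenCV has them. Camera axes: x right, y down, z forward; pixel columns grow to the right and rows downward; lengths in mm; the calibration is good to about 2 mm. A picture is of the moment at which its call begins. camera_params takes no time and is no camera call.
- manip.close_job(): hands the job in; it is judged then, once.
The state is a dict: "time_s": time; "joint_pos": joint angles; "qvel": joint speeds; "effort": joint torques, N m; "tool_pos": TCP position; "ee_rot": TCP orientation; "force": force on the tool from outside, world axes, zero at the start; "torque": the same for the moment, N m; "finger_gap": finger opening in mm; "gripper_force": force on a finger pad.
Only numpy, scipy, OpenCV 4.12 (cv2) and the standard library are available. Lean on these libraries where they do the work, as an engineer would, in place of code of your own. Each camera call takes 0.05 s, during which the arm holds its last target. There are 200 camera calls.

### The job

Set the dark bar up for sanding on the green mat: lay the pale block and the narrow red-brown block flat across the mat's white line, the pale one straight in front of the tape roll and the red-brown one straight in front of the round grey-and-white wax pot, each centred on the line with its long side square to it. Then lay the dark bar on edge, as it stands now, on top of both blocks, along the line and with its middle halfway between them, and lay the wider tan sanding block flat and lengthwise on top of the bar, at its middle. Leave the tape roll, the wax pot and the thin black slat where they stand.

Things in the scene. Friction and masses are not known exactly. Their poses are not given: they have to be found in the camera images.
- mat: Green bench mat, 270 (x) x 260 (y) x 3 mm, fixed flat; origin at the centre of its underside, z up. A white line 5 mm wide runs along its y at x = -45 mm, on the robot's side. Tape roll and wax pot stand at x = +75 mm, one at y = +75 and one at y = -75 mm; which is where changes. 'In front of' them means straight towards the line, along the mat's -x.
- line_mid (a point): Middle of the white line, on the mat's upper face (3 mm above the bench), at (-45, 0) mm in the mat's frame; axes as the mat's (x from the line to the pot and roll, y along the line). The two block places are at y = +75 and -75 mm from it.
- wax_pot: Round grey pot with a whitish lid, 91 mm across, 44 mm high, standing loose on the mat; origin at the centre of its underside, z up.
- tape_roll: Roll of beige masking tape lying flat and loose on the mat, 96 mm across, 25 mm high; origin at the centre of its underside, z up.
- pale_block: Pale wooden block, 45 (x) x 60 (y) x 20 (z) mm, lying flat; origin at the centre of its underside, z up.
- red_block: Narrow red-brown wooden block, 30 (x) x 75 (y) x 22 (z) mm, lying flat; origin at the centre of its underside, z up.
- dark_bar: Dark brown wooden bar, 34 (x) x 250 (y) x 50 (z) mm, on edge; origin at the centre of its underside, z up. Its middle is its centre of mass.
- sanding_block: Tan (orange-brown) cork sanding block, wider and longer than the red-brown block, 45 (x) x 85 (y) x 28 (z) mm, lying flat; origin at the centre of its underside, z up.
- black_slat: Thin nearly black wooden slat, 28 (x) x 190 (y) x 10 (z) mm, lying flat, not used; origin at the centre of its underside.
Mind the look-alikes: they are no part of the job. Leave any blue or yellow look-alike of the pale_block alone.

How it is judged:
By the outcome, as a careful person would: the job done as asked, in the order asked, and still so for the second after the job is handed in, with the robot touching nothing.
It also fails if it takes over 112 s, if anything falls off the work surface, if the arm or the gripper's body presses on something with over 40 N, if the wrist force passes 120 N, or if a joint passes its speed limit or range.

## Working session

There is one attempt and no reset: what is moved stays moved. The work goes in short steps, Python scripts to look and compute and a shell command to move; the robot and the scene stay as the last step left them, time stands still between calls to the robot, and variables do not carry over. Pictures are saved under pics/ and viewed, at most 14 in all, crops included, and the job is handed in when it is done.

```bash
mkdir -p pics; ls
python3 - <<'E'
from bench import manip
import cv2
for n in ("top","side"):
    im=manip.get_image(n); cv2.imwrite(f"pics/{n}0.png",im)
    p=manip.camera_params(n); print(n,p)
s=manip.observe(); print(s["tool_pos"],s["ee_rot"],s["finger_gap"],manip.pinch_z)
E
```

```text
pics
top {'fx': 453.28235356608707, 'fy': 453.28235356608707, 'cx': 275.58357857044064, 'cy': 201.79906428582075, 'dist': array([-0.04957784,  0.        ,  0.        ,  0.        ,  0.        ]), 'rvec': array([ 2.10805895, -2.15853372,  0.15985134]), 'tvec': array([ 16.52671629, 519.43485325, 993.90549411])}
side {'fx': 473.35348007648656, 'fy': 473.35348007648656, 'cx': 274.43777285438, 'cy': 205.2025525431611, 'dist': array([-0.06557085,  0.        ,  0.        ,  0.        ,  0.        ]), 'rvec': array([ 1.9335768 , -0.15096631,  0.06546413]), 'tvec': array([-522.63899964,   76.33954265, 1383.6544083 ])}
[170.15071119 575.06607556 230.39445263] [ 9.89668334e-01 -1.43373482e-01 -5.18234993e-05  7.94043376e-04] 85.42481439481664 -18.700000000000003
```

View pics/top0.png

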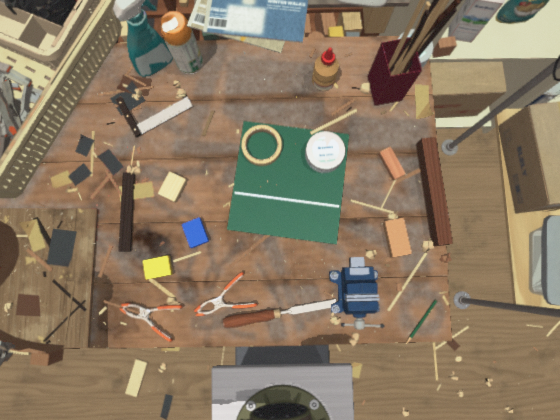

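View pics/side0.png

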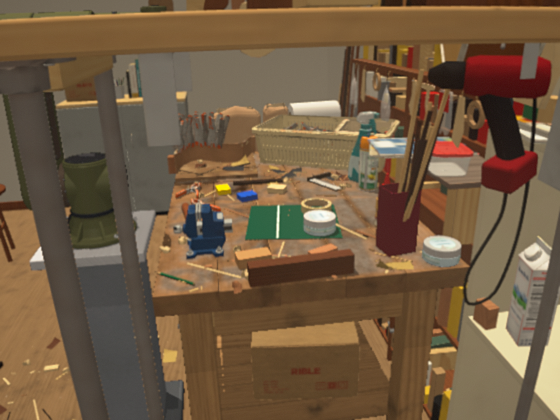

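The top view shows the mat around (290,182) with its white line at row ~199, the tape roll at (262,145) and the wax pot at (325,152).

Candidates for each part:
- **pale_block:** pale (172,186), against the yellow (157,267) and blue (195,233) look-alikes. The flat chips at (144,190) and (425,100) are also similar. I choose (172,186).
- **red_block:** narrow piece at (393,163), against the wider tan one at (398,237).
- **sanding_block:** (398,237).
- **dark_bar:** (435,190), against the black slat at (127,211).

```bash
cat > h.py <<'E'
import cv2, numpy as np
from bench import manip
from scipy.spatial.transform import Rotation as R
def cam(n):
    p=manip.camera_params(n); K=np.array([[p["fx"],0,p["cx"]],[0,p["fy"],p["cy"]],[0,0,1]])
    return K,np.array(p["dist"]),np.array(p["rvec"]),np.array(p["tvec"])
def ray(n,uv):
    K,d,r,t=cam(n); q=cv2.undistortPoints(np.array(uv,float).reshape(-1,1,2),K,d).reshape(-1,2)
    M=cv2.Rodrigues(r)[0]; D=np.c_[q,np.ones(len(q))]@M; return -M.T@t,D/np.linalg.norm(D,axis=1)[:,None]
def onz(n,uv,z):
    o,D=ray(n,uv); return o+D*((z-o[2])/D[:,2])[:,None]
def proj(n,X):
    K,d,r,t=cam(n); return cv2.projectPoints(np.array(X,float).reshape(-1,1,3),r,t,K,d)[0].reshape(-1,2)
def tri(uvt,uvs):
    o1,a=ray("top",[uvt]);o2,b=ray("side",[uvs]);a=a[0];b=b[0]
    s=np.linalg.lstsq(np.c_[a,-b],o2-o1,rcond=None)[0]; p=o1+s[0]*a;q=o2+s[1]*b; return (p+q)/2,np.linalg.norm(p-q)
def blob(im,seed,tol=28,box=None):
    """connected region near seed colour in Lab, holding the seed"""
    lab=cv2.cvtColor(cv2.GaussianBlur(im,(3,3),0),cv2.COLOR_BGR2LAB).astype(float)
    u,v=seed; c=np.median(lab[v-2:v+3,u-2:u+3].reshape(-1,3),0)
    m=(np.linalg.norm((lab-c)*[.5,1.3,1.3],axis=2)<tol).astype(np.uint8)
    n,l=cv2.connectedComponents(m,connectivity=4); m=(l==l[v,u]).astype(np.uint8)
    k=max(cv2.findContours(m,cv2.RETR_EXTERNAL,cv2.CHAIN_APPROX_NONE)[0],key=cv2.contourArea)
    return k.reshape(-1,2)
E
python3 - <<'E'
from h import *
im=cv2.imread("pics/top0.png"); s=cv2.imread("pics/side0.png")
S=dict(pale=(172,186,20,14),red=(393,163,22,12),tan=(398,237,28,12),bar=(435,190,50,10),slat=(127,211,10,10),pot=(325,152,44,25),)
vis=cv2.resize(im[100:280,100:470],None,fx=2.1,fy=2.1,interpolation=cv2.INTER_CUBIC)
for n,(u,v,z,tol) in S.items():
    k=blob(im,(u,v),tol); P=onz("top",k,z)[:,:2]; r=cv2.minAreaRect(P.astype(np.float32))
    print(n,np.round(r[0],1),np.round(r[1],1),round(r[2],1),len(k))
    cv2.polylines(vis,[((k-[100,100]+.5)*2.1).astype(int)],True,(255,0,255),1)
g=cv2.inRange(cv2.cvtColor(im,cv2.COLOR_BGR2HSV),(70,80,30),(95,255,140)); g[:110]=0;g[255:]=0;g[:,:215]=0;g[:,360:]=0
k=max(cv2.findContours(g,0,1)[0],key=cv2.contourArea).reshape(-1,2)
P=onz("top",k,3)[:,:2]; r=cv2.minAreaRect(P.astype(np.float32)); print("mat",r); print(np.round(cv2.boxPoints(r)))
cv2.imwrite("pics/seg.png",vis)
vs=cv2.resize(s[165:300,160:370],None,fx=3.8,fy=3.8,interpolation=cv2.INTER_CUBIC); cv2.imwrite("pics/sidecrop.png",vs)
E
```

```text
pale [567.3 250.2] [41.2 57.1] 64.0 69
red [ 610.7 -273.6] [72.3 26.4] 25.3 68
tan [ 434.  -273.6] [84.  41.9] 9.2 99
bar [ 536.7 -364.2] [250.9  33.8] 4.3 236
slat [507.2 318.4] [108.9 191.6] 89.0 247
pot [ 638.6 -113.4] [88.4 86.4] 88.6 105
mat ((621.53515625, -34.888336181640625), (257.9561767578125, 175.46649169921875), 80.84326171875)
[[ 514. -148.]
 [ 688. -176.]
 [ 729.   78.]
 [ 555.  106.]]
```

View pics/seg.png

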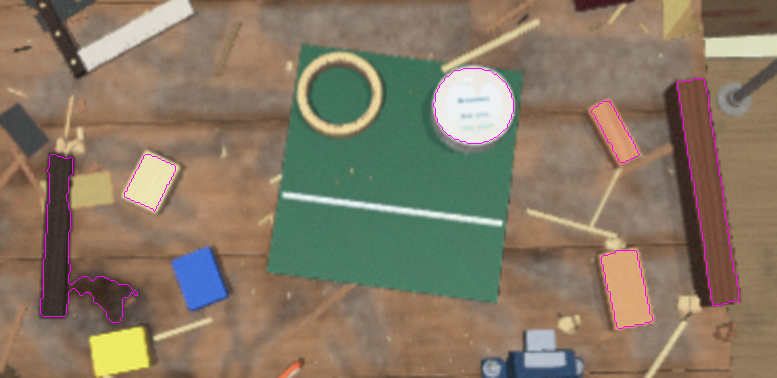

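View pics/sidecrop.png

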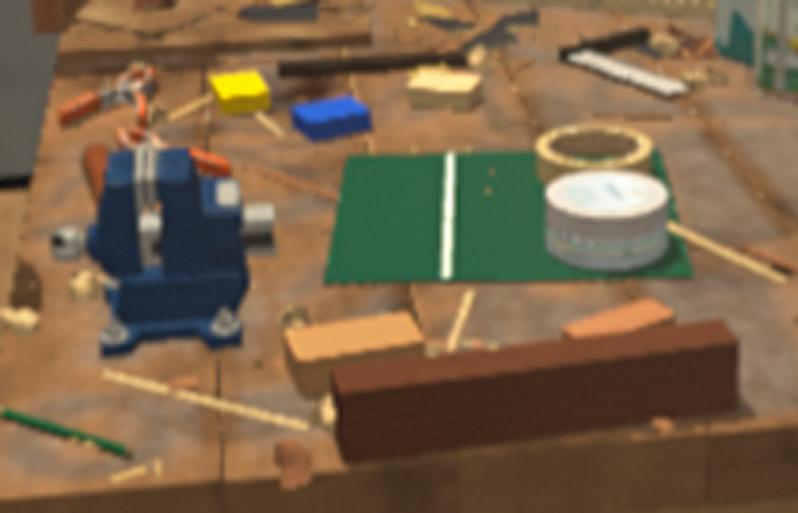

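The segmentation matches the stated sizes: pale, red, tan, bar and slat outlines are tight. The side crop shows the top faces of pale (277,187), tan (253,253), red (323,249) and bar (301,261) in full-picture pixels. Next I measure the heights from two views, and the line, pot, roll and poles.

Run:
```python
from h import *
im=cv2.imread("pics/top0.png"); s=cv2.imread("pics/side0.png")
cen=lambda k:np.array([cv2.moments(k)["m10"],cv2.moments(k)["m01"]])/cv2.moments(k)["m00"]
for n,a,b,ta,tb in [("pale",(172,186),(277,187),14,8),("red",(393,163),(323,249),12,9),("tan",(398,237),(253,253),12,8),("bar",(435,190),(301,261),10,6),("pot",(325,152),(320,216),25,12)]:
    ka=blob(im,a,ta);kb=blob(s,b,tb); p,e=tri(cen(ka),cen(kb)); print(n,np.round(p,1),"miss",round(e,1),cv2.boundingRect(kb),cv2.contourArea(kb))
    r=cv2.minAreaRect(onz("top",ka,p[2])[:,:2].astype(np.float32))
def line(im,x0,x1,y0,y1):
    m=np.zeros(im.shape[:2],np.uint8); m[y0:y1,x0:x1]=(im[y0:y1,x0:x1].min(2)>120)
    k=max(cv2.findContours(m,0,1)[0],key=cv2.contourArea).reshape(-1,2); return k
k=line(im,228,345,185,215); P=onz("top",k,3)[:,:2]; r=cv2.minAreaRect(P.astype(np.float32)); print("line",r)
v=cv2.fitLine(P.astype(np.float32),cv2.DIST_L2,0,.01,.01).ravel(); print("fit",v)
ks=line(s,270,284,200,245); e=lambda k,i:k[k[:,i].argmin()],
A=[k[k[:,0].argmin()],k[k[:,0].argmax()]]; B=[ks[ks[:,1].argmin()],ks[ks[:,1].argmax()]]
for a,b in zip(A,B): print("line end",tri(a,b))
# roll
hsv=cv2.cvtColor(im,cv2.COLOR_BGR2HSV); m=np.zeros(im.shape[:2],np.uint8); m[120:168,238:285]=(im[120:168,238:285,2]>130)
k=max(cv2.findContours(m,0,1)[0],key=cv2.contourArea); k=cv2.convexHull(k).reshape(-1,2); c,rad=cv2.minEnclosingCircle(onz("top",k,25)[:,:2].astype(np.float32)); print("roll",c,rad)
# mat corners: hull + 4-gon
g=cv2.inRange(hsv,(70,80,30),(95,255,140)); g[:110]=0;g[255:]=0;g[:,:215]=0;g[:,360:]=0; g=cv2.morphologyEx(g,cv2.MORPH_OPEN,np.ones((3,3)))
k=np.vstack([c for c in cv2.findContours(g,0,1)[0] if cv2.contourArea(c)>30]); r=cv2.minAreaRect(onz("top",k,3)[:,:2].astype(np.float32)); print("mat",r)
for n in("top","side"): print(n,"cam at",np.round(ray(n,[(0,0)])[0]))
for n,uv in(("p1",(450,147)),("p2",(462,300))):
    for z in(0,-400,-850): P=onz("top",[uv],z); print(n,z,np.round(P),np.round(proj("side",P)))
print("vise",np.round(onz("top",[(380,270),(332,270),(357,257)],40)))
```

```text
pale [568.8 251.2  15.3] miss 1.9 (269, 184, 16, 4) 31.0
red [ 612.3 -274.6   19.6] miss 2.8 (310, 244, 25, 9) 75.5
tan [ 434.  -274.5   24.5] miss 1.1 (236, 248, 34, 11) 183.5
bar [ 540.5 -367.6   41.3] miss 6.8 (247, 254, 106, 14) 56.5
pot [ 639.4 -113.7   42.9] miss 0.9 (306, 211, 26, 10) 178.0
line ((531.8059692382812, -21.009178161621094), (251.4739532470703, 8.425980567932129), 80.99070739746094)
fit [ 1.5664466e-01  9.8765504e-01  5.3176941e+02 -2.1334673e+01]
line end (array([ 5.51562744e+02,  1.03465031e+02, -1.89607786e-01]), np.float64(2.038274169304088))
line end (array([ 513.78384292, -145.84577013,   -1.28119588]), np.float64(1.9672361866542385))
roll (662.3623657226562, 36.32857894897461) 49.370731353759766
mat ((576.0878295898438, -27.810577392578125), (258.18841552734375, 266.7404479980469), 81.00978088378906)
top cam at [ 355.   -4. 1064.]
side cam at [  359. -1325.   555.]
p1 0 [[ 651. -423.    0.]] [[354. 283.]]
p1 -400 [[ 762. -580. -400.]] [[412. 460.]]
p1 -850 [[ 888. -757. -850.]] [[468. 634.]]
p2 0 [[ 286. -421.    0.]] [[191. 299.]]
p2 -400 [[ 260. -577. -400.]] [[196. 490.]]
p2 -850 [[ 231. -754. -850.]] [[203. 682.]]
vise [[ 360. -226.   40.]
 [ 362. -118.   40.]
 [ 390. -176.   40.]]
```

Measured heights are pale 15, red 20, tan 25, bar 41 and pot 43 mm. The line ends come out at about −0.7 instead of 3, so there is a common offset of about −3.7 mm, and corrected values agree with the text. The bar's side blob was partial.

The mat frame is consistent: yaw −9.0°, line middle (531.8, −21.2), and the predicted pot and roll positions fall within 2 mm of measured.

Next I write the plan helper and work out the first reach.

```bash
cat >> h.py <<'E'
def go(x,y,z,psi):
    """shift and turn in tool axes to a TCP pose pointing down, tool x at yaw psi deg"""
    s=manip.observe(); Q=R.from_quat(s["ee_rot"]); p=np.radians(psi)
    T=R.from_matrix(np.array([[np.cos(p),np.sin(p),0],[np.sin(p),-np.cos(p),0],[0,0,-1.]]))
    d=Q.inv().apply(np.array([x,y,z])-s["tool_pos"]); w=(Q.inv()*T).as_rotvec()
    X=Q.as_matrix()[:,0]
    print("t",round(s["time_s"],2),"pos",np.round(s["tool_pos"],1),"yaw",round(np.degrees(np.arctan2(X[1],X[0])),1),"gap",round(s["finger_gap"],1),"F",round(s["gripper_force"],1),"f",np.round(s["force"],1)); print("-> d",np.round(d,1),"rot",np.round(w,3),"rows",np.linalg.norm(d)/41.7)
E
python3 -c "
from h import *
go(567.8,250.6,110,-26)"
```

```text
t 0.1 pos [170.2 575.1 230.4] yaw -16.5 gap 85.4 F 0.0 f [ 0.4 -0.   0.4]
-> d [473.4 198.1 120.8] rot [ 0.002 -0.     0.166] rows 12.64173457287744
```

```bash
python3 -m inch '[[66,440,185,0,0,0,0.166],[66,440,185,0,0,0,0.166],[66,440,185,0,0,0,0.166],[66,440,185,0,0,0,0.166],[66,440,185,0,0,0,0.166],[66,440,185,0,0,0,0.166],[66,440,185,0,0,0,0.166],[66,440,185,60,0,0,0.166],[66,473,198,100,0,0,0.166],[66,473,198,121,0,0,0.166],[66,473,198,121,0,0,0.166],[66,473,198,121,0,0,0.166]]'; python3 -m inch '[[66,0,0,0,0,0,0],[66,0,0,0,0,0,0],[66,0,0,0,0,0,0],[66,0,0,0,0,0,0]]' ; python3 -c "
from h import *
go(567.8,250.6,3,-26)
im=manip.get_image('top');cv2.imwrite('pics/a.png',im); cv2.imwrite('pics/a_c.png',cv2.resize(im[120:270,80:280],None,fx=3,fy=3))"
```

```text
time_s: 1.1
tool_pos: [539.1, 273.6, 132.8]
ee_rot: [0.974, -0.225, -0.0, 0.0]
force: [0.3, 0.7, -0.9]
finger_gap: 65.9
gripper_force: 0.0
time_s: 1.43
tool_pos: [538.0, 276.1, 135.3]
ee_rot: [0.974, -0.224, 0.001, -0.001]
force: [0.3, 0.3, 1.1]
finger_gap: 66.1
gripper_force: 0.0
t 1.43 pos [538.  276.1 135.3] yaw -25.9 gap 66.1 F 0.0 f [0.3 0.3 1.1]
-> d [ 37.8  10.1 132.3] rot [-0.002 -0.001  0.001] rows 3.308883668407655
```

View pics/a_c.png

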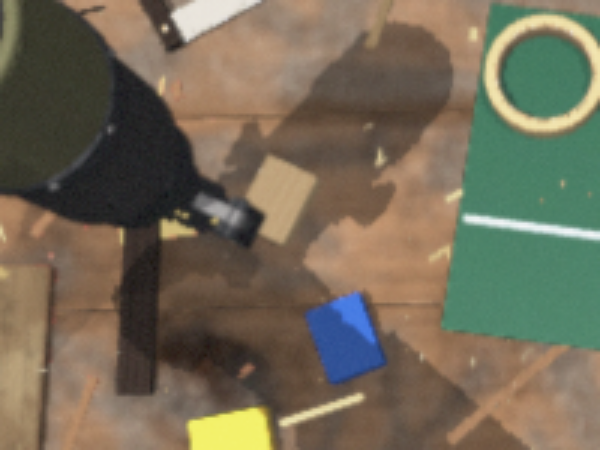

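The crop shows the pale block with grain at (280,200), and blue and yellow clearly separate. The gripper is short of it at (225,215), as the readout says. I correct laterally, then descend.

```bash
python3 -m inch '[[66,38,10,20,0,0,0],[66,38,10,60,0,0,0],[66,38,10,80,0,0,0],[66,38,10,80,0,0,0],[66,38,10,80,0,0,0]]'>/dev/null;  python3 -c "
from h import *
go(567.8,250.6,3,-26)"
```

```text
t 1.9 pos [567.4 250.   54.4] yaw -25.9 gap 66.2 F 0.0 f [-0.  -0.2  1.3]
-> d [ 0.1 -0.8 51.4] rot [ 0.001 -0.     0.002] rows 1.2338255611686508
```

```bash
python3 -m inch '[[66,0,-0.8,25,0,0,0],[66,0,-0.8,45,0,0,0],[66,0,-0.8,51,0,0,0],[66,0,-0.8,51,0,0,0],[40,0,-0.8,51,0,0,0],[40,0,-0.8,51,0,0,0],[40,0,-0.8,51,0,0,0],[40,0,-0.8,51,0,0,0],[40,0,-0.8,51,0,0,0],[40,0,-0.8,51,0,0,0]]' 60;  python3 -c "
from h import *
go(543.5,52.9,60,-9)"
```

```text
time_s: 2.73
tool_pos: [569.8, 251.3, 6.4]
ee_rot: [0.974, -0.225, 0.002, -0.002]
force: [-2.1, 1.4, 6.1]
finger_gap: 43.3
gripper_force: 63.2
t 2.73 pos [569.8 251.3   6.4] yaw -26.0 gap 43.3 F 63.2 f [-2.1  1.4  6.1]
-> d [ 63.3 189.7 -54.2] rot [-0.003 -0.003 -0.296] rows 4.969027744483877
```

```bash
python3 -m inch '[[40,0,0,-30,0,0,0],[40,0,0,-54,0,0,0],[40,32,95,-54,0,0,-0.15],[40,63,190,-54,0,0,-0.296],[40,63,190,-54,0,0,-0.296],[40,63,190,-54,0,0,-0.296],[40,63,190,-54,0,0,-0.296],[40,63,190,-54,0,0,-0.296],[40,63,190,-54,0,0,-0.296]]';  python3 -c "
from h import *
go(543.5,52.9,20,-9)"
```

```text
time_s: 3.48
tool_pos: [541.9, 50.4, 58.3]
ee_rot: [0.997, -0.08, 0.001, -0.0]
force: [0.2, -0.0, 0.6]
finger_gap: 43.3
gripper_force: 62.4
t 3.48 pos [541.9  50.4  58.3] yaw -9.2 gap 43.3 F 62.4 f [ 0.2 -0.   0.6]
-> d [ 1.1 -2.7 38.4] rot [-0.001 -0.002 -0.003] rows 0.9224321356527604
```

```bash
python3 -m inch '[[40,1,-2.5,20,0,0,0],[40,1,-2.5,38,0,0,0],[40,1,-2.5,38,0,0,0],[40,1,-2.5,38,0,0,0]]';  python3 -c "
from h import *
go(543.5,52.9,9.4,-9)
im=manip.get_image('top'); cv2.imwrite('pics/b.png',cv2.resize(im[90:260,200:380],None,fx=3.5,fy=3.5,interpolation=2))"
```

```text
time_s: 3.82
tool_pos: [542.7, 54.6, 18.8]
ee_rot: [0.997, -0.078, -0.001, 0.001]
force: [0.6, 0.6, -0.1]
finger_gap: 42.9
gripper_force: 62.4
t 3.82 pos [542.7  54.6  18.8] yaw -9.0 gap 42.9 F 62.4 f [ 0.6  0.6 -0.1]
-> d [1.1 1.6 9.4] rot [0.001 0.001 0.   ] rows 0.2309831681539
```

View pics/b.png

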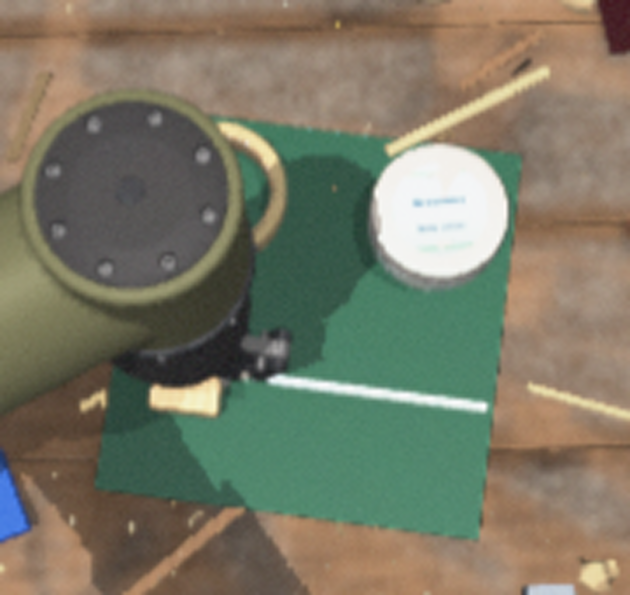

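The pale block hangs on the line at (186,395), roughly in front of the roll. I lower it, release, back off and measure.

```bash
python3 -m inch '[[40,0,0,5,0,0,0],[40,0,0,9,0,0,0],[40,0,0,9.5,0,0,0],[40,0,0,9.5,0,0,0]]'; python3 -m inch '[[60,0,0,0,0,0,0],[66,0,0,0,0,0,0],[66,0,0,0,0,0,0],[66,0,0,0,0,0,0],[66,0,0,-30,0,0,0],[66,0,0,-70,0,0,0],[66,0,0,-110,0,0,0],[66,-20,60,-150,0,0,0],[66,-20,120,-150,0,0,0],[66,-20,160,-150,0,0,0],[66,-20,200,-150,0,0,0],[66,-20,240,-150,0,0,0]]';  python3 -c "
from h import *
go(611.5,-274.1,110,25.3)
im=manip.get_image('top'); cv2.imwrite('pics/c.png',im)
k=blob(im,(250,195),14); r=cv2.minAreaRect(onz('top',k,23)[:,:2].astype(np.float32)); print(r)"
```

```text
time_s: 4.2
tool_pos: [543.0, 54.2, 9.7]
ee_rot: [0.997, -0.079, 0.0, 0.0]
force: [-0.6, -0.6, 0.2]
finger_gap: 43.4
gripper_force: 62.4
time_s: 5.2
tool_pos: [492.1, -140.5, 159.6]
ee_rot: [0.997, -0.078, 0.001, -0.0]
force: [0.9, -0.8, -0.6]
finger_gap: 66.3
gripper_force: 0.0
t 5.2 pos [ 492.1 -140.5  159.6] yaw -9.0 gap 66.3 F 0.0 f [ 0.9 -0.8 -0.6]
-> d [138.7 113.3  49.9] rot [ 0.    -0.002 -0.598] rows 4.458147870000831
((338.8939208984375, 104.60676574707031), (616.6839599609375, 235.90870666503906), 6.400211334228516)
```

```bash
python3 -m inch '[[58,139,113,25,0,0,-0.598],[58,139,113,25,0,0,-0.598],[58,139,113,25,0,0,-0.598],[58,139,113,25,0,0,-0.598],[58,139,113,50,0,0,-0.598],[58,139,113,50,0,0,-0.598],[58,139,113,50,0,0,-0.598],[58,139,113,50,0,0,-0.598]]'>/dev/null;  python3 -c "
from h import *
go(611.5,-274.1,3,25.3)
print(proj('top',[[543.5,52.9,23]]))
im=manip.get_image('top'); cv2.imwrite('pics/c.png',im)
u,v=proj('top',[[543.5,52.9,23]])[0].astype(int); k=blob(im,(u,v),14); r=cv2.minAreaRect(onz('top',k,23)[:,:2].astype(np.float32)); print(r)"
```

```text
t 5.92 pos [ 612.1 -272.4  109. ] yaw 25.1 gap 57.9 F 0.0 f [-0.1  0.2  0.7]
-> d [ -1.2   1.2 106. ] rot [ 0.001  0.    -0.003] rows 2.5434175913239985
[[254.61185528 193.50765147]]
((541.0302734375, 54.776153564453125), (42.71976852416992, 56.54568862915039), 80.39787292480469)
```

```bash
python3 -m inch '[[58,-1,1,40,0,0,0],[58,-1,1,75,0,0,0],[58,-1,1,95,0,0,0],[58,-1,1,104,0,0,0],[58,-1,1,104,0,0,0],[25,-1,1,104,0,0,0],[25,-1,1,104,0,0,0],[25,-1,1,104,0,0,0],[25,-1,1,104,0,0,0],[25,-1,1,104,0,0,0],[25,-1,1,104,0,0,0],[25,-1,1,104,0,0,0]]' 60;  python3 -c "
from h import *
go(520.1,-95.3,80,-9)"
```

```text
time_s: 6.97
tool_pos: [613.5, -274.2, 8.1]
ee_rot: [0.976, 0.219, 0.002, 0.001]
force: [-1.0, 1.4, 6.3]
finger_gap: 28.3
gripper_force: 62.7
t 6.97 pos [ 613.5 -274.2    8.1] yaw 25.3 gap 28.3 F 62.7 f [-1.   1.4  6.3]
-> d [  -7.9 -201.4  -72.7] rot [ 0.002 -0.005  0.598] rows 5.1381023089300335
```

```bash
python3 -m inch '[[25,0,0,-40,0,0,0],[25,0,0,-73,0,0,0],[25,-6,-100,-73,0,0,0.3],[25,-6,-201,-73,0,0,0.598],[25,-6,-201,-73,0,0,0.598],[25,-6,-201,-73,0,0,0.598],[25,-6,-201,-73,0,0,0.598],[25,-6,-201,-40,0,0,0.598],[25,-6,-201,-20,0,0,0.598],[25,-6,-201,-20,0,0,0.598],[25,-6,-201,-20,0,0,0.598]]';  python3 -c "
from h import *
go(522.2,-95.6,11.1,-9)"; python3 -m inch '[[25,0,0,0,0,0,0],[25,0,0,0,0,0,0]]'>/dev/null; python3 -c "
from h import *
go(522.2,-95.6,11.1,-9)"
```

```text
time_s: 7.88
tool_pos: [520.5, -94.6, 24.9]
ee_rot: [0.997, -0.079, -0.0, 0.0]
force: [0.8, -0.3, 0.7]
finger_gap: 28.1
gripper_force: 61.9
t 7.88 pos [520.5 -94.6  24.9] yaw -9.0 gap 28.1 F 61.9 f [ 0.8 -0.3  0.7]
-> d [ 1.9  0.7 13.8] rot [ 0.001  0.    -0.   ] rows 0.3353209235783624
t 8.05 pos [522.  -94.9  26.5] yaw -9.1 gap 28.4 F 61.9 f [-0.1 -0.2 -0.4]
-> d [ 0.3  0.6 15.4] rot [-0.    -0.003 -0.001] rows 0.3703658390305268
```

```bash
python3 -m inch '[[25,1,0.6,7,0,0,0],[25,1,0.6,13,0,0,0],[25,1,0.6,14.5,0,0,0],[25,1,0.6,14.5,0,0,0],[25,1,0.6,14.5,0,0,0]]'; python3 -m inch '[[45,0,0,0,0,0,0],[55,0,0,0,0,0,0],[55,0,0,0,0,0,0],[55,0,0,0,0,0,0],[55,0,0,-40,0,0,0],[55,0,0,-80,0,0,0],[55,0,0,-120,0,0,0],[55,0,30,-150,0,0,0.12],[55,0,70,-150,0,0,0.25],[55,0,110,-150,0,0,0.37],[55,0,150,-150,0,0,0.5],[55,0,190,-150,0,0,0.62]]';  python3 -c "
from h import *
go(536.7,-364.6,110,-175.7)
im=manip.get_image('top'); cv2.imwrite('pics/c.png',im)
for P in ([541,54.8,23],[520.1,-95.3,25]):
    u,v=proj('top',[P])[0].astype(int); k=blob(im,(u,v),14); r=cv2.minAreaRect(onz('top',k,P[2])[:,:2].astype(np.float32)); print(r)"
```

```text
time_s: 8.47
tool_pos: [522.5, -95.5, 11.1]
ee_rot: [0.997, -0.079, 0.001, 0.0]
force: [-1.8, 1.2, 5.6]
finger_gap: 28.1
gripper_force: 62.5
time_s: 9.47
tool_pos: [491.1, -284.4, 160.0]
ee_rot: [0.924, -0.382, 0.0, -0.0]
force: [1.1, 0.2, 0.7]
finger_gap: 55.1
gripper_force: 0.0
t 9.47 pos [ 491.1 -284.4  160. ] yaw -44.9 gap 55.1 F 0.0 f [1.1 0.2 0.7]
-> d [88.9 24.6 50. ] rot [-1.000e-03  0.000e+00  2.283e+00] rows 2.515698828814898
((540.99951171875, 54.59451675415039), (42.3513298034668, 56.54568862915039), 80.39787292480469)
((395.34417724609375, -114.35986328125), (232.90078735351562, 737.26904296875), 80.53186798095703)
```

```bash
python3 -m inch '[[55,50,0,20,0,0,2.283],[55,89,25,20,0,0,2.283],[55,89,25,20,0,0,2.283],[55,89,25,20,0,0,2.283],[55,89,25,20,0,0,2.283],[55,89,25,20,0,0,2.283],[55,89,25,20,0,0,2.283],[55,89,25,20,0,0,2.283],[55,89,25,20,0,0,2.283],[55,89,25,20,0,0,2.283],[55,89,25,20,0,0,2.283],[55,89,25,20,0,0,2.283]]'; python3 -m inch '[[55,0,0,0,0,0,0.9],[55,0,0,0,0,0,0.9],[55,0,0,0,0,0,0.9],[55,0,0,0,0,0,0.9],[55,0,0,0,0,0,0.9]]'  >/dev/null;python3 -c "
from h import *
go(536.7,-364.6,60,-175.7)
im=manip.get_image('top'); cv2.imwrite('pics/c.png',im)
cv2.imwrite('pics/c_c.png',cv2.resize(im[90:260,200:380],None,fx=3.5,fy=3.5,interpolation=2))
for P in ([541,54.8,23],[520.1,-95.3,25]):
    u,v=proj('top',[P])[0].astype(int); print(u,v); k=blob(im,(u,v),14); r=cv2.minAreaRect(onz('top',k,P[2])[:,:2].astype(np.float32)); print(r)"
```

```text
time_s: 10.52
tool_pos: [537.4, -363.0, 139.4]
ee_rot: [-0.416, 0.909, 0.0, -0.0]
force: [-0.0, 0.2, -0.6]
finger_gap: 54.9
gripper_force: 0.0
t 10.93 pos [ 537.4 -363.1  139.4] yaw -166.7 gap 55.3 F 0.0 f [-1.3 -0.1  0.6]
-> d [ 1.  -1.4 79.4] rot [ 0.    -0.001  0.158] rows 1.9037021892584387
253 194
((541.0487060546875, 54.573062896728516), (43.013614654541016, 56.9332160949707), 81.29545593261719)
318 201
((518.2816772460938, -95.14583587646484), (26.071598052978516, 68.87244415283203), 80.710205078125)
```

View pics/c_c.png

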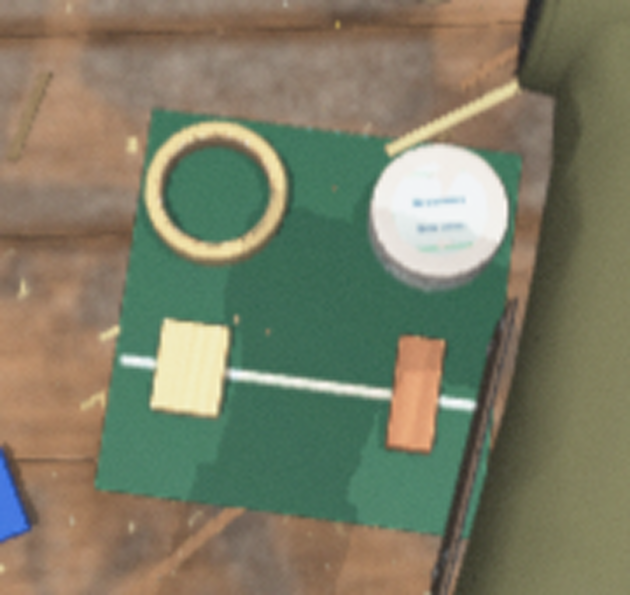

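Both blocks lie across the line, pale at (190,368) and red at (415,393), square to it. Measured errors are about 2.7 mm across the line for pale and about 2 mm for red. Next is the bar.

```bash
python3 -m inch '[[56,1,-1,0,0,0,0.08],[56,1,-1,20,0,0,0.158],[56,1,-1,50,0,0,0.158],[56,1,-1,65,0,0,0.158],[56,1,-1,65,0,0,0.158],[56,1,-1,65,0,0,0.158]]'; python3 -c "
from h import *
go(536.7,-364.4,10,-175.7)"
```

```text
time_s: 11.48
tool_pos: [536.2, -364.3, 74.2]
ee_rot: [-0.041, 0.999, 0.0, -0.001]
force: [-0.4, 0.3, 0.6]
finger_gap: 56.3
gripper_force: 0.0
t 11.48 pos [ 536.2 -364.3   74.2] yaw -175.3 gap 56.3 F 0.0 f [-0.4  0.3  0.6]
-> d [-0.6 -0.1 64.2] rot [ 0.    -0.002  0.008] rows 1.5387873490897381
```

```bash
python3 -m inch '[[56,-0.5,0,20,0,0,0.008],[56,-0.5,0,40,0,0,0.008],[56,-0.5,0,55,0,0,0.008],[56,-0.5,0,64,0,0,0.008],[56,-0.5,0,64,0,0,0.008],[28,-0.5,0,64,0,0,0.008],[28,-0.5,0,64,0,0,0.008],[28,-0.5,0,64,0,0,0.008],[28,-0.5,0,64,0,0,0.008],[28,-0.5,0,64,0,0,0.008],[28,-0.5,0,64,0,0,0.008],[28,-0.5,0,64,0,0,0.008]]' 80; python3 -c "
from h import *
go(536.7,-364.4,120,-175.7)"
```

```text
time_s: 12.48
tool_pos: [538.4, -364.8, 13.2]
ee_rot: [-0.037, 0.999, -0.001, 0.001]
force: [-0.3, 1.2, 6.4]
finger_gap: 33.1
gripper_force: 80.3
t 12.48 pos [ 538.4 -364.8   13.2] yaw -175.8 gap 33.1 F 80.3 f [-0.3  1.2  6.4]
-> d [   1.4    0.3 -106.8] rot [-0.002  0.003 -0.002] rows 2.560314129254337
```

```bash
python3 -m inch '[[28,0,0,-20,0,0,0],[28,0,0,-50,0,0,0],[28,0,0,-80,0,0,0],[28,0,0,-105,0,0,0],[28,0,30,-105,0,0,0],[28,0,60,-105,0,0,-0.1],[28,0,90,-105,0,0,-0.22],[28,0,120,-105,0,0,-0.34],[28,0,150,-105,0,0,-0.46],[28,0,180,-105,0,0,-0.58],[28,0,210,-105,0,0,-0.7],[28,0,230,-105,0,0,-0.8]]'; python3 -c "
from h import *
go(532.1,-19.5,110,-99)"
```

```text
time_s: 13.48
tool_pos: [520.0, -132.6, 115.7]
ee_rot: [-0.426, 0.905, 0.0, 0.0]
force: [0.3, -0.5, -1.5]
finger_gap: 33.0
gripper_force: 80.1
t 13.48 pos [ 520.  -132.6  115.7] yaw -129.6 gap 33.0 F 80.1 f [ 0.3 -0.5 -1.5]
-> d [-94.9  62.8   5.8] rot [ 0.     0.001 -0.534] rows 2.7316686555939844
```

```bash
python3 -m inch '[[28,-25,16,5,0,0,-0.12],[28,-50,33,5,0,0,-0.24],[28,-75,50,5,0,0,-0.36],[28,-95,63,5,0,0,-0.48],[28,-95,63,5,0,0,-0.534],[28,-95,63,20,0,0,-0.534],[28,-95,63,40,0,0,-0.534],[28,-95,63,55,0,0,-0.534],[28,-95,63,60,0,0,-0.534],[28,-95,63,60,0,0,-0.534],[28,-95,63,60,0,0,-0.534]]'; python3 -c "
from h import *
go(532.1,-19.5,37.2,-99)"; python3 -m inch '[[28,0,0,0,0,0,0]]'>/dev/null; python3 -c "
from h import *
go(532.1,-19.5,37.2,-99)
im=manip.get_image('side'); cv2.imwrite('pics/d.png',cv2.resize(im[165:300,200:370],None,fx=4,fy=4,interpolation=2))"
```

```text
time_s: 14.4
tool_pos: [533.5, -21.8, 56.5]
ee_rot: [-0.647, 0.763, -0.0, 0.0]
force: [0.8, -0.4, -1.9]
finger_gap: 33.1
gripper_force: 80.1
t 14.4 pos [533.5 -21.8  56.5] yaw -99.4 gap 33.1 F 80.1 f [ 0.8 -0.4 -1.9]
-> d [-2.   1.8 19.3] rot [-0.001 -0.    -0.007] rows 0.46746140503456024
t 14.48 pos [534.1 -21.7  57.3] yaw -99.4 gap 33.1 F 80.1 f [ 0.6 -0.2 -1.8]
-> d [-1.8  2.3 20.1] rot [-0.002  0.    -0.007] rows 0.48672482319628363
```

View pics/d.png

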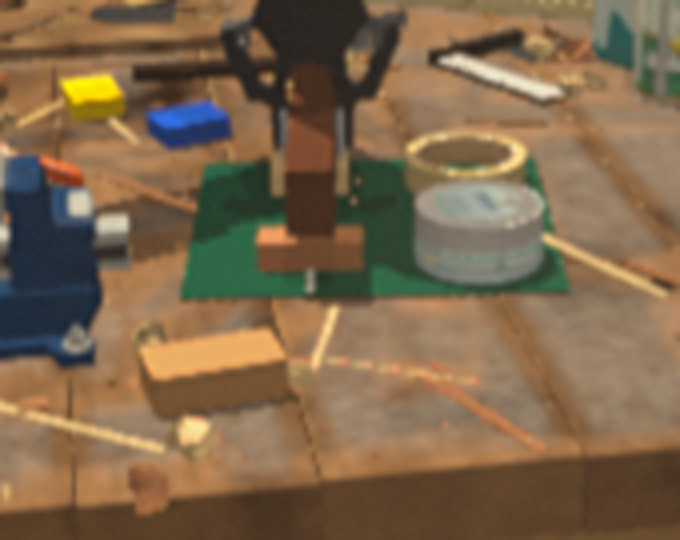

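The bar hangs upright at (312,150), still on edge and above the red block at (310,248), held at its middle. I correct and lower it.

```bash
python3 -m inch '[[28,-2,2,0,0,0,-0.007],[28,-2,2,6,0,0,-0.007],[28,-2,2,12,0,0,-0.007],[28,-2,2,16,0,0,-0.007],[28,-2,2,17,0,0,-0.007],[28,-2,2,17,0,0,-0.007]]'; python3 -c "
from h import *
go(532.1,-19.5,37.2,-99)"; python3 -m inch '[[28,0,0,0,0,0,0]]' >/dev/null; python3 -c "
from h import *
go(532.1,-19.5,37.2,-99)"
```

```text
time_s: 15.03
tool_pos: [531.4, -19.5, 38.4]
ee_rot: [-0.649, 0.76, 0.0, -0.001]
force: [0.1, -0.6, -2.1]
finger_gap: 33.2
gripper_force: 80.3
t 15.03 pos [531.4 -19.5  38.4] yaw -99.0 gap 33.2 F 80.3 f [ 0.1 -0.6 -2.1]
-> d [-0.1 -0.7  1.2] rot [ 0.001 -0.001  0.   ] rows 0.032923928696014744
t 15.12 pos [531.6 -19.4  38.7] yaw -99.0 gap 33.1 F 80.3 f [-0.5  0.2 -1. ]
-> d [-0.  -0.5  1.5] rot [ 0. -0.  0.] rows 0.03781413147554921
```

```bash
python3 -m inch '[[28,0,-0.5,0.7,0,0,0],[28,0,-0.5,1.4,0,0,0],[28,0,-0.5,1.8,0,0,0],[28,0,-0.5,1.8,0,0,0]]'; python3 -m inch '[[38,0,0,0,0,0,0],[44,0,0,0,0,0,0],[50,0,0,0,0,0,0],[54,0,0,0,0,0,0],[54,0,0,0,0,0,0],[54,0,0,-25,0,0,0],[54,0,0,-60,0,0,0],[54,0,0,-95,0,0,0],[54,0,0,-120,0,0,0],[54,0,0,-120,0,0,0]]'; python3 -c "
from h import *
go(434,-273.9,130,-170.8)"
```

```text
time_s: 15.45
tool_pos: [532.4, -19.4, 37.9]
ee_rot: [-0.65, 0.76, -0.0, 0.0]
force: [-2.8, 2.4, 4.4]
finger_gap: 33.0
gripper_force: 80.9
time_s: 16.28
tool_pos: [534.9, -19.5, 164.1]
ee_rot: [-0.65, 0.76, -0.003, 0.004]
force: [-0.1, -0.7, -0.0]
finger_gap: 53.9
gripper_force: 0.0
t 16.28 pos [534.9 -19.5 164.1] yaw -99.0 gap 53.9 F 0.0 f [-0.1 -0.7 -0. ]
-> d [267.1  60.2  32.9] rot [-0.007  0.008  1.253] rows 6.612399802076088
```

```bash
python3 -m inch '[[66,267,60,10,0,0,1.253],[66,267,60,10,0,0,1.253],[66,267,60,10,0,0,1.253],[66,267,60,10,0,0,1.253],[66,267,60,10,0,0,1.253],[66,267,60,10,0,0,1.253],[66,267,60,10,0,0,1.253],[66,267,60,10,0,0,1.253],[66,267,60,10,0,0,1.253],[66,267,60,10,0,0,1.253],[66,267,60,10,0,0,1.253],[66,267,60,10,0,0,1.253]]'; python3 -c "
from h import *
go(434,-274,5,-170.8)
im=manip.get_image('top'); cv2.imwrite('pics/e.png',im); cv2.imwrite('pics/e_c.png',cv2.resize(im[90:260,200:380],None,fx=3.5,fy=3.5,interpolation=2))
u,v=proj('top',[[531.8,-21,74]])[0].astype(int); k=blob(im,(u,v),10); r=cv2.minAreaRect(onz('top',k,74)[:,:2].astype(np.float32)); print(r)"
```

```text
time_s: 17.28
tool_pos: [431.1, -273.8, 146.9]
ee_rot: [-0.082, 0.997, -0.0, -0.0]
force: [0.1, 0.5, -0.4]
finger_gap: 66.1
gripper_force: 0.0
t 17.28 pos [ 431.1 -273.8  146.9] yaw -170.6 gap 66.1 F 0.0 f [ 0.1  0.5 -0.4]
-> d [ -2.9  -0.7 141.9] rot [-0.    -0.     0.004] rows 3.4024758180774475
((340.425537109375, -99.81759643554688), (218.6262969970703, 593.1251220703125), 81.48948669433594)
```

View pics/e_c.png

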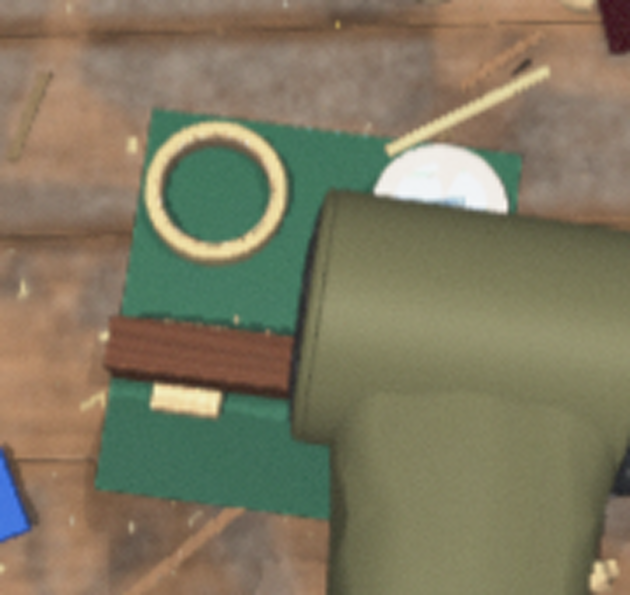

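The bar stands on the blocks, its left half visible at (200,355) with pale underneath, and the arm hides the right half. Now the sanding block.

```bash
python3 -m inch '[[66,-3,-0.5,40,0,0,0],[66,-3,-0.5,75,0,0,0],[66,-3,-0.5,90,0,0,0],[66,-3,-0.5,90,0,0,0],[66,-3,-0.5,90,0,0,0]]'>/dev/null; python3 -c "
from h import *
go(434,-274,5,-170.8)"
```

```text
t 17.75 pos [ 434.  -273.8   57.1] yaw -170.6 gap 66.0 F 0.0 f [0.  0.6 1.5]
-> d [-0.1 -0.1 52.1] rot [-0.    -0.001  0.003] rows 1.2488869979243449
```

```bash
python3 -m inch '[[66,0,0,20,0,0,0.003],[66,0,0,40,0,0,0.003],[66,0,0,51,0,0,0.003],[66,0,0,51,0,0,0.003],[66,0,0,51,0,0,0.003],[38,0,0,51,0,0,0.003],[38,0,0,51,0,0,0.003],[38,0,0,51,0,0,0.003],[38,0,0,51,0,0,0.003],[38,0,0,51,0,0,0.003],[38,0,0,51,0,0,0.003],[38,0,0,51,0,0,0.003]]' 50; python3 -c "
from h import *
go(434,-274,140,-170.8)"
```

```text
time_s: 18.75
tool_pos: [435.5, -274.3, 8.2]
ee_rot: [-0.079, 0.997, -0.001, 0.002]
force: [0.1, -0.0, 7.3]
finger_gap: 44.2
gripper_force: 53.2
t 18.75 pos [ 435.5 -274.3    8.2] yaw -170.9 gap 44.2 F 53.2 f [ 0.1 -0.   7.3]
-> d [   1.1    0.3 -131.8] rot [-0.002  0.003 -0.002] rows 3.160087800087867
```

```bash
python3 -m inch '[[38,0,0,-40,0,0,0],[38,0,0,-80,0,0,0],[38,0,0,-120,0,0,0],[38,0,0,-150,0,0,0],[38,0,0,-150,0,0,0],[38,0,0,-150,0,0,0]]'; python3 -c "
from h import *
im=cv2.imread('pics/e.png')
u,v=240,190
c=proj('top',[[550,60,74]])[0].astype(int); print(c)
m=im.copy(); m[:,280:]=0
k=blob(m,tuple(c),12); P=onz('top',k,74)[:,:2]; r=cv2.minAreaRect(P.astype(np.float32)); print(r)
a=np.radians(81); e=np.array([np.cos(a),np.sin(a)]); n=np.array([e[1],-e[0]]); D=P-[531.8,-21.2]; print('along max',(D@e).max(),'across',(D@n).min(),(D@n).max())
s=manip.get_image('side'); print(proj('side',[[532,-21,74],[512,-145,50]]))
cv2.imwrite('pics/f.png',cv2.resize(s[165:300,200:370],None,fx=4,fy=4,interpolation=2))
go(531.8-.25,-21.2+1.5,150,-99)"
```

```text
time_s: 19.25
tool_pos: [435.2, -274.0, 158.6]
ee_rot: [-0.079, 0.997, -0.001, 0.002]
force: [0.6, 0.0, -1.4]
finger_gap: 43.8
gripper_force: 52.5
[250 186]
((542.0381469726562, 51.50054168701172), (109.89470672607422, 34.876686096191406), 84.12512969970703)
along max 127.80270047109295 across -21.500393342277043 15.433832567743751
[[276.14410942 196.86609261]
 [275.49025739 220.95156247]]
t 19.3 pos [ 434.3 -273.5  156.3] yaw -171.0 gap 43.9 F 52.5 f [-0.5  0.  -1.1]
-> d [-135.9  235.4    6.6] rot [-1.000e-03  1.000e-03 -1.256e+00] rows 6.520306033289751
```

View pics/f.png

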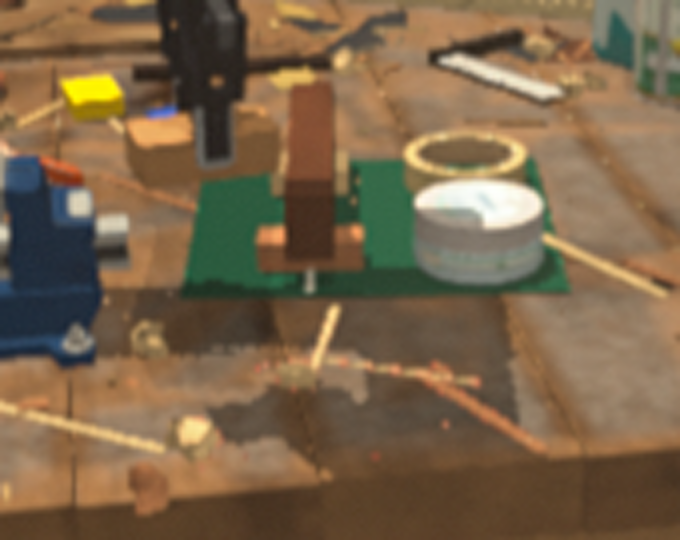

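The bar stands upright on both blocks at (310,165), and the sanding block is held at (200,145). I carry it over.

```bash
python3 -m inch '[[38,-20,35,5,0,0,-0.12],[38,-40,70,5,0,0,-0.24],[38,-60,105,5,0,0,-0.36],[38,-80,140,5,0,0,-0.48],[38,-100,170,5,0,0,-0.6],[38,-115,200,5,0,0,-0.72],[38,-136,235,5,0,0,-0.84],[38,-136,235,5,0,0,-0.96],[38,-136,235,5,0,0,-1.08],[38,-136,235,5,0,0,-1.2],[38,-136,235,5,0,0,-1.256],[38,-136,235,5,0,0,-1.256]]'; python3 -m inch '[[38,0,0,20,0,0,0],[38,0,0,40,0,0,0],[38,0,0,50,0,0,0],[38,0,0,50,0,0,0]]' >/dev/null; python3 -c "
from h import *
go(531.8,-19.5,82.5,-99)"; python3 -m inch '[[38,0,0,0,0,0,0]]'>/dev/null; python3 -c "
from h import *
go(531.8,-19.5,82.5,-99)"
```

```text
time_s: 20.3
tool_pos: [530.7, -20.3, 149.1]
ee_rot: [-0.65, 0.76, 0.001, -0.001]
force: [0.7, -0.4, -0.6]
finger_gap: 43.5
gripper_force: 52.5
t 20.63 pos [529.5 -20.7  97.3] yaw -99.1 gap 44.2 F 52.5 f [-0.  -0.1 -1.2]
-> d [-1.5 -2.2 14.7] rot [ 0.006 -0.002 -0.002] rows 0.3593591728512232
t 20.72 pos [531.2 -20.7 100.6] yaw -99.0 gap 44.0 F 52.5 f [ 0.4 -0.2  1.5]
-> d [-1.3 -0.4 18.1] rot [ 0.001 -0.001 -0.001] rows 0.43502271165549833
```

```bash
python3 -m inch '[[38,-1,-0.5,6,0,0,0],[38,-1,-0.5,12,0,0,0],[38,-1,-0.5,15,0,0,0],[38,-1,-0.5,15,0,0,0],[38,-1,-0.5,15,0,0,0]]'; python3 -m inch '[[38,0,0,0,0,0,0]]'>/dev/null; python3 -c "
from h import *
go(531.8,-19.5,82.5,-99)
s=manip.get_image('side'); cv2.imwrite('pics/g.png',cv2.resize(s[135:270,200:370],None,fx=4,fy=4,interpolation=2))"
```

```text
time_s: 21.13
tool_pos: [532.2, -19.5, 86.1]
ee_rot: [-0.649, 0.76, -0.0, -0.0]
force: [-0.0, 0.8, 0.2]
finger_gap: 44.1
gripper_force: 52.5
t 21.22 pos [532.4 -19.4  86.4] yaw -99.0 gap 44.0 F 52.5 f [ 0.2 -0.5 -0.2]
-> d [0.2 0.6 3.9] rot [-0.001 -0.     0.   ] rows 0.09496019291010722
```

View pics/g.png

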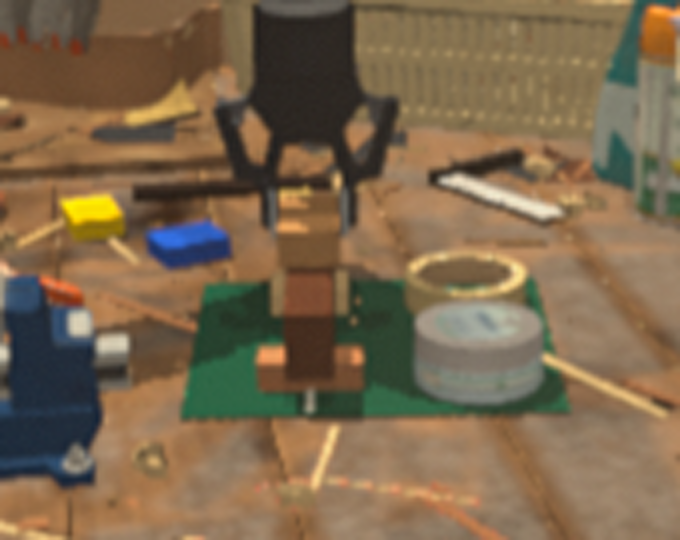

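The sanding block at (308,235) sits centred just above the bar at (310,310). I lower it the last 4 mm and release.

```bash
python3 -m inch '[[38,0,0.5,1,0,0,0],[38,0,0.5,2,0,0,0],[38,0,0.5,3,0,0,0],[38,0,0.5,3.5,0,0,0],[38,0,0.5,3.5,0,0,0]]'; python3 -m inch '[[38,0,0,0.6,0,0,0],[38,0,0,0.6,0,0,0]]'
```

```text
time_s: 21.68
tool_pos: [531.8, -19.3, 82.8]
ee_rot: [-0.65, 0.76, -0.0, 0.0]
force: [0.4, 0.4, 0.8]
finger_gap: 44.1
gripper_force: 52.7
time_s: 21.85
tool_pos: [531.9, -19.3, 82.7]
ee_rot: [-0.65, 0.76, -0.0, 0.0]
force: [-0.9, 1.1, 4.2]
finger_gap: 43.7
gripper_force: 53.1
```

Contact shows at about 4 N. I open, rise and move aside toward the robot's left.

```bash
python3 -m inch '[[48,0,0,0,0,0,0],[54,0,0,0,0,0,0],[60,0,0,0,0,0,0],[64,0,0,0,0,0,0],[64,0,0,0,0,0,0],[64,0,0,-20,0,0,0],[64,0,0,-50,0,0,0],[64,0,0,-85,0,0,0],[64,0,0,-120,0,0,0]]'>/dev/null; python3 -m inch '[[64,-40,0,0,0,0,0],[64,-80,0,0,0,0,0],[64,-120,0,0,0,0,0],[64,-160,10,0,0,0,0],[64,-200,30,0,0,0,0],[64,-240,50,0,0,0,0],[64,-280,80,0,0,0,0],[64,-310,100,0,0,0,0],[64,-330,110,0,0,0,0],[64,-350,110,0,0,0,0],[64,-350,110,0,0,0,0]]'
python3 - <<'E'
from h import *
im=manip.get_image('top'); s=manip.get_image('side')
cv2.imwrite('pics/h.png',np.hstack([cv2.resize(im[90:260,200:380],None,fx=2.2,fy=2.2,interpolation=2),cv2.resize(s[135:305,200:380],None,fx=2.2,fy=2.2,interpolation=2)]))
a=np.radians(81); e=np.array([np.cos(a),np.sin(a)]); n=np.array([e[1],-e[0]])
for P,t in (([531.8,-21,102],12),([550,70,74],9),([512,-105,74],9)):
    c=proj('top',[P])[0].astype(int); k=blob(im,tuple(c),t); Q=onz('top',k,P[2])[:,:2]; r=cv2.minAreaRect(Q.astype(np.float32)); D=Q-[531.8,-21.2]; print(c,r,'along',(D@e).min(),(D@e).max(),'across',(D@n).min(),(D@n).max())
k=blob(im,(325,152),25); print("pot",cv2.minAreaRect(onz('top',k,44)[:,:2].astype(np.float32))[0])
m=np.zeros(im.shape[:2],np.uint8); m[120:168,238:285]=(im[120:168,238:285,2]>130)
k=cv2.convexHull(max(cv2.findContours(m,0,1)[0],key=cv2.contourArea)); print("roll",cv2.minEnclosingCircle(onz("top",k,25)[:,:2].astype(np.float32)))
E
```

```text
time_s: 23.52
tool_pos: [476.7, 346.8, 200.9]
ee_rot: [-0.651, 0.759, 0.0, -0.001]
force: [0.1, -0.9, -0.9]
finger_gap: 64.1
gripper_force: 0.0
[286 191] ((531.2293090820312, -19.985149383544922), (81.45612335205078, 41.41182327270508), 81.05744171142578) along -39.61913333117053 41.828385050563455 across -21.479420783199835 19.94431991171891
[245 186] ((543.9984130859375, 65.35760498046875), (81.5383071899414, 34.555503845214844), 85.16790771484375) along 46.530790426604575 127.12312940231755 across -21.500393342277043 15.034895905000388
[324 201] ((520.4804077148438, -103.32991027832031), (78.80448150634766, 34.05795669555664), 80.89137268066406) along -122.26726561966991 -43.47700644378255 across -15.3779126429271 18.742737978455242
pot (638.57421875, -113.35130310058594)
roll ((662.3623657226562, 36.32857894897461), 49.370731353759766)
```

View pics/h.png

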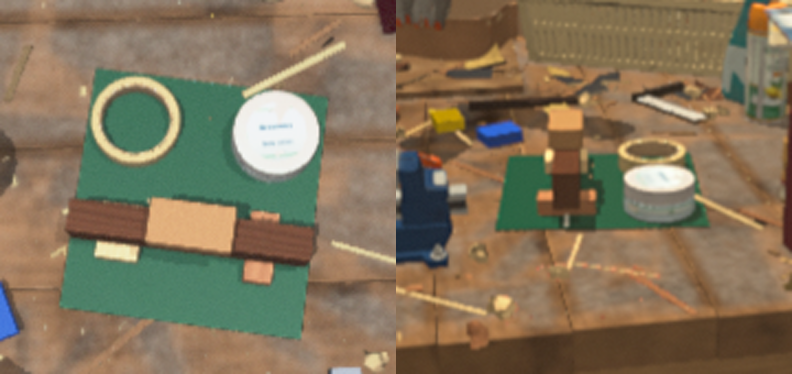

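The picture shows the stack complete: the bar spans both blocks with the sanding block at its middle (190,225 in the left half), and it is upright in the side view. All offsets are about 3 mm or less. The pot and roll have not moved, and the robot is clear. I hand it in.

```bash
python3 -c "
from bench import manip
print(manip.close_job())"
```

```text
the job is handed in; nothing more can be done
None
```

The job is handed in after about 24 s on the robot's clock: both blocks lie across the line, the bar is on edge on top of them, and the sanding block is on its middle. All of these measure within about 3 mm of their places; the pot and roll measured unmoved, and I did not touch the slat.

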